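Shim the rocking thickness gauge

TASK

The leather thickness gauge rocks because the screw foot at its near right corner is seized too high and hangs clear of the bench. Without gripping or lifting anything, push the wooden wedge thin end first under that foot with your fingertips until it is snug and the gauge stands level on all four points, without shoving the gauge along or jacking it up. Then press down firmly with a fingertip on the corner above the wedge to prove that it no longer dips, and let go; leave the wedge in place and the other things on the bench where they are.

Things in the scene. Friction and masses are not known exactly. Their poses are not given: they have to be found in the camera images.
- gauge: leather thickness gauge, 2 kg (within 25%), loose. Grey base plate 160 (x) x 220 (y) mm, from 16 to 30 mm above the bench, on four rubber feet 24 mm across at x = +-62, y = +-92 mm. C-frame with dial (199 mm high, x -47..73, y 20..80 mm) on its left half; right half bare. Origin: base centre at bench height; x away from the robot, y left. The foot at (-62, -92) hangs clear, the others stand
- short_foot_sole (a point): centre of the underside of the seized foot (24 mm disc, 6 mm thick) at the near right corner of the gauge; it hangs 7 to 11 mm above the bench, a different height each time, and cannot be turned or moved
- corner_top (a point): point on the flat top of the base plate straight above the seized foot, 30 mm above the bench and 18 mm from both edges: where to press. Unshimmed, 2 to 3.5 N pressed here rocks the gauge over on to the foot
- shim: hardwood wedge, 110 mm long, 40 wide, 60 g, flat on the bench right of the gauge, thin end roughly towards the seized foot. Origin: centre of its underside; x to the thin end. Top slopes evenly from 20 mm high (x = -55 mm) to 2 mm (x = +55). Slides under 1 N until it bears on the foot's near edge, then the push climbs within a few mm: 3 to 5 N is snug, well over 8 N shoves the gauge
- shim_heel (a point): centre of the wedge's upright back face (40 mm wide, 20 mm high), 10 mm above its underside: where to push
- leather_piece: bystander: dark leather cover 82 x 97 mm, 9 mm thick, lying to the left of the gauge
- rivet_tin: bystander: round metal tin 63 mm across, 27 mm high, in front of the gauge
- edge_beveler: bystander: leather tool with wooden handle, 138 mm long, 24 mm thick, lying on the far side of the wedge, right of the spool
- thread_spool: bystander: pale thread spool 40 mm across, 60 mm high, standing on the far side of the wedge, right of the gauge
Not all that is in view belongs to the job. Of the things that look like the shim, the larger one is meant.

How it is judged:
On the way, in this order (a step that is already met when the one before it is completed fails the run):
1. the wedge is under the seized foot and bears on it, with the gauge level (contact force between shim and gauge above 0.5 N and y of short_foot_sole in the frame of shim between -0.018 and 0.018 m and x of short_foot_sole in the frame of shim below 0.05 m and angle between gauge's own z axis and vertical below 0.012 rad), for 0.2 s.
2. a fingertip presses on the corner above the wedge with more than 5 N and the gauge does not dip (contact force between the fingers and gauge above 5 N and horizontal distance between the grasp point and corner_top below 0.045 m and angle between gauge's own z axis and vertical below 0.012 rad), for 0.2 s.
At the end, for the whole second after the job is handed in: the wedge lies under the seized foot (foot centre within 18 mm of the wedge's centre line and at least 5 mm in from its thin end) and carries at least 0.5 N; the gauge is level within 0.012 rad, within 20 mm of where it stood, and both are at rest (all of step 1 and distance of gauge from where it was at the start of the episode below 0.02 m and linear speed of each of gauge, shim below 0.01 m/s); the robot touches nothing.
It fails at once if the wedge is lifted off the bench (height (world z) of shim above 0.008 m).
It fails at once if the gauge is lifted (height (world z) of gauge above 0.008 m).
It fails at once if the gauge is tipped far over (angle between gauge's own z axis and vertical above 0.13 rad).
It fails at once if the gauge is shoved more than 25 mm (distance of gauge from where it was at the start of the episode above 0.025 m).
It fails at once if a bystander is disturbed (moved 15 mm) (distance of any of leather_piece, rivet_tin, edge_beveler, thread_spool from where it was at the start of the episode above 0.015 m).
It also fails if it takes over 61 s, if anything falls off the work surface, if the arm or the gripper's body presses on something with over 40 N, if the wrist force passes 120 N, or if a joint passes its speed limit or range.

ROBOT

A 7-joint arm with a two-finger parallel gripper is mounted at the origin on a cart in front of the work surface, level with it; the furniture and walls round the work are solid. World frame = base frame: x ahead of the robot, y to its left, z up, the work surface at z = 0. Lengths are in m, angles in rad, forces in N, time in s.
With the tool pointing down it reaches from about 0.35 to 0.9 m from the base axis. Payload 7.2 kg.
Tool frame: the origin (TCP) lies on the centre line of the jaws, within the pads' length; the fingertips stand 22 mm ahead of it and the grasp point (between the pads) lies 3 mm ahead of it; z points along the fingers, y is the direction in which the jaws open and shut (so a half turn about z gives the same grasp; the last joint's range is limited). The gripper opens to 88 mm and grips with 3 to 60 N. Pads are 20 mm wide; open, the fingers measure 115 mm over their backs; the gripper's body (75 mm by 178 mm) begins 61 mm behind the grasp point.
Start: joints at [1.109, 0.411, -0.013, 1.596, 0.006, 1.134, -0.082], TCP at [0.24, -0.577, 0.245] pointing down, gripper open.
Joint ranges: [-2.95, 2.95], [-0.29, 1.99], [-1.47, 1.44], [0.14, 2.54], [-1.03, 4.17], [0.13, 1.85], [-2.86, 2.86]. Speed limits (rad/s): [2.39, 2.39, 3.01, 3.01, 3.14, 3.14, 3.14].

INTERFACE

Orientations are given as a rotation vector (axis times angle).
In Python, from workcell import manip gives the robot as it stands.
- The arm moves only by the tool servo_tool, never from a script. Its arguments are lists of equal length, an entry for each row: "dp": the shift along the tool's x, y, z in mm, a list of three; "twist": the turn, a rotation vector about the tool's x, y, z in degrees, a list of three; "claw": the finger opening in mm, from 0 to 87.8. A call has 1 to 10 rows; each row is the pose to reach, as a shift and turn from the pose measured when the call began, along the tool's axes at that moment; what a row does not reach only later rows make up. A row lasts 1/10 s, in which the tool goes at most 50 mm and 8.59 degrees, less where a joint would pass 70% of its speed; a pose out of reach is approached as far as the arm can. A call with a gripper value outside its range is refused whole. The fingers move at their own pace and stop on an object; "newtons" is the grip in N (left out, the last holds). Time passes only in rows, so rows that repeat a pose let the fingers close. It gives the time, the measured TCP pose, the force and the opening at its end, in the units of the state.
- manip.state(): the state, without advancing time (a new reading comes with each control period).
- manip.get_image(name): name is "side" or "top" or "wrist"; returns the picture (400x640x3 uint8, red, green, blue); there is no depth.
- manip.calibration(name): a dict with "vfov" (degrees; the focal length in pixels is half the picture's height over the tangent of half this angle, whatever the lens; pixels are square), "cx", "cy" (the principal point, pixels), "k1" (the pictures are not rectified: a ray, as slopes to the right and down, at radius r is drawn at 1 + k1 r^2 times it, then the intrinsics apply), "rvec" (rotation vector, rad) and "tvec" (3), from world to camera coordinates, as OpenCV has them. Camera axes: x right, y down, z forward; pixel columns grow to the right and rows downward; lengths in m; the calibration is good to about 2 mm. A picture is of the moment at which its call begins: read the wrist's pose just before it. calibration takes no time and is no camera call; for the wrist camera it gives the pose at the moment of the call.
- manip.job_done(): hands the job in, once; it reports no verdict.
The state is a dict: "t": time; "joint_positions": joint angles; "qd": joint speeds; "joint_torque": joint torques, N m; "ee_pos": TCP position; "ee_rot": TCP orientation; "contact_force": force on the tool from outside, world axes, zero at the start; "wrist_torque": the same for the moment, N m; "gripper_width": finger opening in m.
Only numpy, scipy, OpenCV 4.12 (cv2) and the standard library are available. Lean on these libraries where they do the work, as an engineer would, in place of code of your own. Each camera call takes 0.05 s, during which the arm holds its last target.

## Working session

There is one attempt and no reset: what is moved stays moved. The work goes in short steps, Python scripts to look and compute and a tool call to move; the robot and the scene stay as the last step left them, time stands still between calls to the robot, and variables do not carry over. Pictures are saved under pics/ and viewed, and the job is handed in when it is done.

Besides the shell and the picture viewer there is one more tool, called as name(argument=value, ...) on one line, values as JSON. servo_tool: Moves the arm, as the interface text tells. Its arguments: {"type":"object","properties":{"dp":{"type":"array","items":{"type":"array","items":{"type":"number"}}},"twist":{"type":"array","items":{"type":"array","items":{"type":"number"}}},"claw":{"type":"array","items":{"type":"number"}},"newtons":{"type":"number"}},"required":["dp","twist","claw"]}

```bash
mkdir -p pics
python3 - <<'E'
from workcell import manip
import cv2
for n in("top","side","wrist"):
    im=manip.get_image(n); cv2.imwrite(f"pics/{n}0.png",im[:,:,::-1]); print(n,manip.calibration(n))
print(manip.state())
E
```

```text
top {'vfov': 45.263208655646174, 'cx': 321.555841329852, 'cy': 191.89135929379447, 'k1': -0.1284374273038533, 'rvec': array([ 2.15742714, -2.11424165,  0.14501039]), 'tvec': array([0.15684502, 0.51991661, 1.27790192])}
side {'vfov': 53.958483893706045, 'cx': 331.1530718829766, 'cy': 193.2435455209485, 'k1': -0.07478586044583374, 'rvec': array([ 2.14387048, -0.06529102,  0.03978274]), 'tvec': array([-0.50790971,  0.15612107,  0.811788  ])}
wrist {'vfov': 70.43957489384816, 'cx': 319.8962977510725, 'cy': 199.09833886835895, 'k1': 0.005722917111954532, 'rvec': array([-2.41160892,  1.60957046,  0.23020119]), 'tvec': array([-0.6247107 , -0.03339671,  0.39225412])}
{'t': 0.15, 'joint_positions': array([ 1.10879569,  0.41173633, -0.01268684,  1.5968304 ,  0.00561562,
        1.13429734, -0.08216795]), 'qd': array([ 1.06529141e-03, -6.06024884e-04,  2.80858426e-03, -3.54656473e-03,
       -7.68904471e-04, -8.64993295e-05, -1.45261486e-03]), 'joint_torque': array([ 7.05583861e-04, -5.88337898e+01,  6.42067585e-01, -2.91291153e+01,
       -5.37705095e-02,  1.58104120e-02,  7.41458666e-05]), 'ee_pos': array([ 0.23963076, -0.57685408,  0.24399857]), 'ee_rot': array([-3.07971505e+00, -6.14419613e-01,  5.48121106e-04]), 'contact_force': array([0.40672285, 0.25693347, 1.46335572]), 'wrist_torque': array([ 0.01769275, -0.02203139,  0.03070795]), 'gripper_width': 0.0877808175391935}
```

View pics/top0.png

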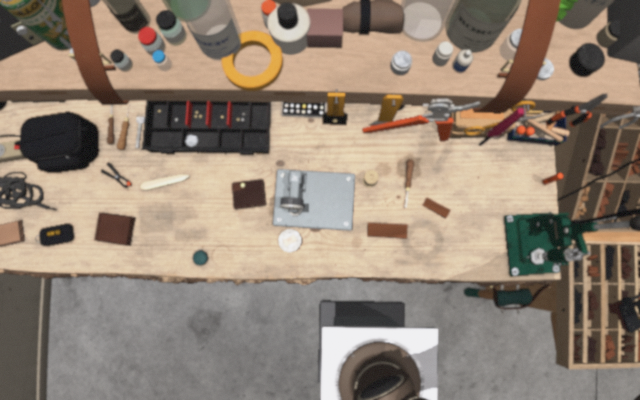

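View pics/side0.png

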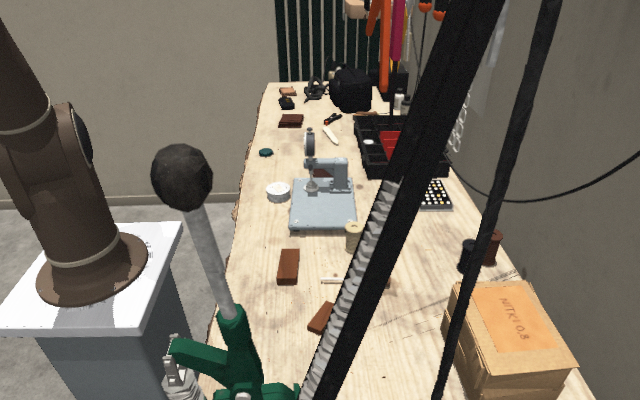

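View pics/wrist0.png

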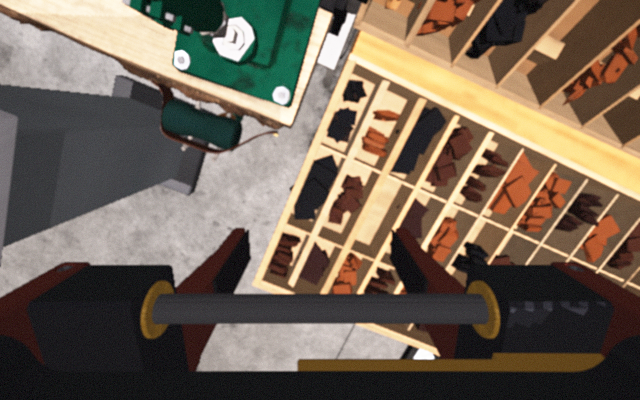

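Top view: the gauge is at (314,199), with its near right corner at about (352,228). There are two wedge-like brown blocks. The one at (387,230) is larger, and its end points at the corner. The one at (436,208) is smaller, so it is the decoy. I'll measure both and check an enlarged crop.

```bash
cat > h.py <<'E'
import numpy as np,cv2
from workcell import manip
def cam(n):
    c=manip.calibration(n); f=200/np.tan(np.radians(c['vfov'])/2)
    K=np.array([[f,0,c['cx']],[0,f,c['cy']],[0,0,1.]])
    return K,np.array([c['k1'],0,0,0,0.]),np.array(c['rvec']),np.array(c['tvec'])
def ray(n,uv,z,C=None):
    K,d,r,t=C or cam(n)
    p=cv2.undistortPoints(np.array(uv,float).reshape(-1,1,2),K,d).reshape(-1,2)
    R=cv2.Rodrigues(r)[0]; o=-R.T@t
    v=np.c_[p,np.ones(len(p))]@R
    return o+v*((z-o[2])/v[:,2])[:,None]
def proj(n,P,C=None):
    K,d,r,t=C or cam(n)
    return cv2.projectPoints(np.array(P,float).reshape(-1,1,3),r,t,K,d)[0].reshape(-1,2)
E
python3 - <<'E'
from h import *
print(proj("top",[[.24,-.577,.245],[0,0,0],[.5,0,0]]))
im=cv2.imread("pics/top0.png")
hsv=cv2.cvtColor(im,cv2.COLOR_BGR2HSV)
m=((hsv[...,0]<14)&(hsv[...,1]>110)&(hsv[...,2]<170)&(hsv[...,2]>40)).astype(np.uint8)
m[:160]=0;m[260:]=0
for c in cv2.findContours(m,0,2)[0]:
    if cv2.contourArea(c)>80:
        b=cv2.boxPoints(cv2.minAreaRect(c)); print(cv2.contourArea(c),b.tolist()); w=ray("top",b,0.01); print(w.round(4).tolist(), np.linalg.norm(w-np.roll(w,1,0),axis=1).round(3))
print("corners gauge",ray("top",[[273,228],[352,229],[355,172],[278,170]],.03).round(4))
a=cv2.resize(im[155:265,235:460],None,fx=3.5,fy=3.5,interpolation=2);cv2.imwrite("pics/topc.png",a)
im=cv2.imread("pics/side0.png")
cv2.imwrite("pics/sidec.png",cv2.resize(im[160:345,230:400],None,fx=3.2,fy=3.2,interpolation=2))
E
```

```text
[[630.77973971 299.86190612]
 [379.0696074  382.54046157]
 [380.8178053  200.98376976]]
416.5 [[367.34515380859375, 234.82301330566406], [368.16375732421875, 222.5442657470703], [406.1947021484375, 225.0796661376953], [405.3760986328125, 237.35841369628906]]
[[0.4031, 0.0381, 0.01], [0.4374, 0.0362, 0.01], [0.4322, -0.0702, 0.01], [0.3979, -0.0678, 0.01]] [0.106 0.034 0.106 0.034]
685.0 [[95.66217041015625, 238.4729766845703], [99.64324951171875, 213.2594757080078], [132.55946350097656, 218.45677185058594], [128.57838439941406, 243.67027282714844]]
[[0.3731, 0.8154, 0.01], [0.4463, 0.8092, 0.01], [0.4339, 0.7075, 0.01], [0.3616, 0.7142, 0.01]] [0.102 0.073 0.102 0.073]
165.0 [[422.8837890625, 204.99729919433594], [426.50811767578125, 198.15135192871094], [448.70001220703125, 209.90000915527344], [445.07568359375, 216.74595642089844]]
[[0.4895, -0.1175, 0.01], [0.5091, -0.128, 0.01], [0.4769, -0.1908, 0.01], [0.4574, -0.1801, 0.01]] [0.07  0.022 0.071 0.022]
194.0 [[595.5, 216.50001525878906], [607.0, 182.00001525878906], [614.5, 184.50001525878906], [603.0, 219.00001525878906]]
[[0.4643, -0.6284, 0.01], [0.5668, -0.6723, 0.01], [0.5599, -0.6964, 0.01], [0.4572, -0.6519, 0.01]] [0.025 0.112 0.025 0.112]
102.5 [[541.5062255859375, 176.3983612060547], [562.6058349609375, 170.7718048095703], [564.6141357421875, 178.3029327392578], [543.5145263671875, 183.9294891357422]]
[[0.5787, -0.467, 0.01], [0.5969, -0.5331, 0.01], [0.5748, -0.538, 0.01], [0.5568, -0.472, 0.01]] [0.023 0.069 0.023 0.068]
92.5 [[629.0, 160.0], [639.0, 160.0], [639.0, 175.0], [629.0, 175.0]]
[[0.6356, -0.7514, 0.01], [0.6367, -0.7857, 0.01], [0.5906, -0.7813, 0.01], [0.5897, -0.7472, 0.01]] [0.046 0.034 0.046 0.034]
corners gauge [[0.4153 0.2988 0.03  ]
 [0.417  0.0819 0.03  ]
 [0.5761 0.0755 0.03  ]
 [0.5778 0.2906 0.03  ]]
```

View pics/topc.png

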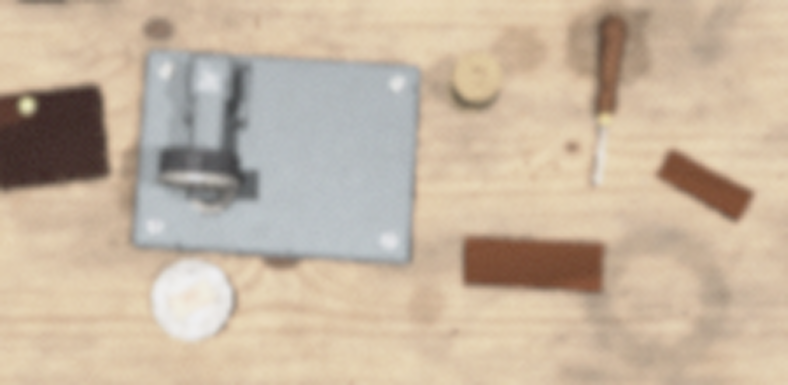

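View pics/sidec.png

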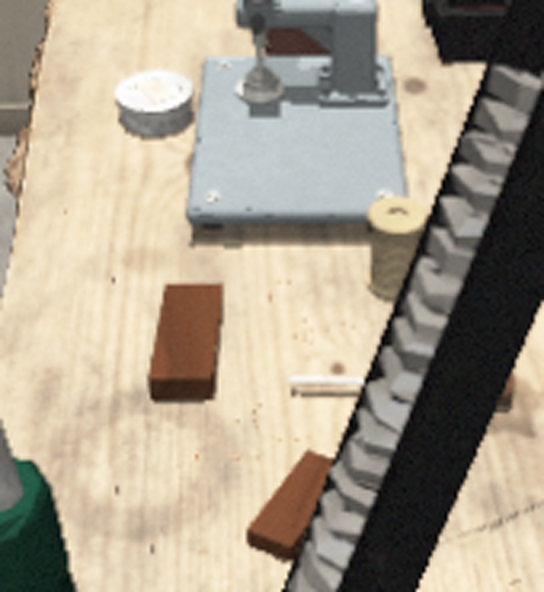

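Run:
```python
from h import *
im=cv2.imread("pics/top0.png").astype(int)
b,g,r=im[...,0],im[...,1],im[...,2]
m=((b>r-8)&(r>80)).astype(np.uint8); m[:165]=0;m[235:]=0;m[:,:265]=0;m[:,365:]=0
m=cv2.morphologyEx(m,cv2.MORPH_CLOSE,np.ones((5,5)))
c=max(cv2.findContours(m,0,1)[0],key=cv2.contourArea)
q=cv2.minAreaRect(c);bx=cv2.boxPoints(q);print(bx.tolist())
w=ray("top",bx,.028);print(w.round(4),np.linalg.norm(w-np.roll(w,1,0),axis=1).round(4))
print("screws",ray("top",[[346.1,223.6],[235+397/3.5,155+83/3.5],[235+155/3.5,155+227/3.5],[235+166/3.5,155+71/3.5]],.03).round(4))
R=cv2.Rodrigues(cam("top")[2])[0];print("campos",-R.T@cam("top")[3])
# shim subpixel via upsampled mask
hsv=cv2.cvtColor(cv2.resize(cv2.imread("pics/top0.png"),None,fx=4,fy=4,interpolation=2),cv2.COLOR_BGR2HSV)
m=((hsv[...,0]<14)&(hsv[...,1]>105)&(hsv[...,2]<190)).astype(np.uint8)
z=np.zeros_like(m);z[860:980,1440:1660]=m[860:980,1440:1660]
c=max(cv2.findContours(z,0,1)[0],key=cv2.contourArea)
bx=(cv2.boxPoints(cv2.minAreaRect(c))-1.5)/4;print(bx.tolist())
h=np.where(bx[:,0]<387,.002,.02)
w=np.vstack([ray("top",p,zz) for p,zz in zip(bx,h)]);print(w.round(4),np.linalg.norm(w-np.roll(w,1,0),axis=1).round(4))
```

```text
[[272.1179504394531, 233.435302734375], [275.7876281738281, 169.2164306640625], [354.3027038574219, 173.7030029296875], [350.6330261230469, 237.921875]]
[[0.4005 0.3009 0.028 ]
 [0.5803 0.2971 0.028 ]
 [0.5716 0.0773 0.028 ]
 [0.3927 0.0853 0.028 ]] [0.2158 0.1799 0.22   0.1791]
screws [[0.4316 0.0983 0.03  ]
 [0.5567 0.0936 0.03  ]
 [0.4381 0.2822 0.03  ]
 [0.563  0.2777 0.03  ]]
campos [0.31877255 0.14521753 1.34359328]
[[367.1729431152344, 235.55459594726562], [367.8454895019531, 222.64169311523438], [406.6308898925781, 224.66177368164062], [405.9583435058594, 237.57467651367188]]
[[ 0.4016  0.038   0.002 ]
 [ 0.4378  0.0364  0.002 ]
 [ 0.4325 -0.0698  0.02  ]
 [ 0.3968 -0.0679  0.02  ]] [0.1074 0.0362 0.1078 0.0358]
```

Run:
```python
from h import *
for n in("side","wrist"):
  R=cv2.Rodrigues(cam(n)[2])[0];print(n,-R.T@cam(n)[3])
for uv in [[182,177],[230,310]]:
  for z in(.05,.15,.25,.35,.45,.5,.55):
    p=ray("side",[uv],z); print(uv,z,p.round(3),proj("top",p).round(0))
R=cv2.Rodrigues(manip.state()['ee_rot'])[0];print(R.round(3))
im=cv2.imread("pics/top0.png")
cv2.imwrite("pics/topd.png",cv2.resize(im[180:330,440:640],None,fx=3.8,fy=3.8))
```

```text
side [ 0.46785111 -0.62749752  0.57333064]
wrist [ 0.31082826 -0.54806045  0.38504238]
[182, 177] 0.05 [[0.131 0.282 0.05 ]] [[275. 335.]]
[182, 177] 0.15 [[0.195 0.109 0.15 ]] [[342. 316.]]
[182, 177] 0.25 [[ 0.26  -0.065  0.25 ]] [[421. 293.]]
[182, 177] 0.35 [[ 0.324 -0.239  0.35 ]] [[512. 265.]]
[182, 177] 0.45 [[ 0.388 -0.413  0.45 ]] [[615. 231.]]
[182, 177] 0.5 [[ 0.421 -0.5    0.5  ]] [[669. 212.]]
[182, 177] 0.55 [[ 0.453 -0.587  0.55 ]] [[722. 192.]]
[230, 310] 0.05 [[ 0.326 -0.173  0.05 ]] [[447. 264.]]
[230, 310] 0.15 [[ 0.353 -0.26   0.15 ]] [[490. 253.]]
[230, 310] 0.25 [[ 0.38  -0.347  0.25 ]] [[540. 240.]]
[230, 310] 0.35 [[ 0.407 -0.434  0.35 ]] [[597. 226.]]
[230, 310] 0.45 [[ 0.434 -0.52   0.45 ]] [[661. 208.]]
[230, 310] 0.5 [[ 0.448 -0.564  0.5  ]] [[695. 198.]]
[230, 310] 0.55 [[ 0.462 -0.607  0.55 ]] [[729. 188.]]
[[ 0.923  0.384 -0.001]
 [ 0.384 -0.923  0.001]
 [-0.    -0.001 -1.   ]]
```

View pics/topd.png

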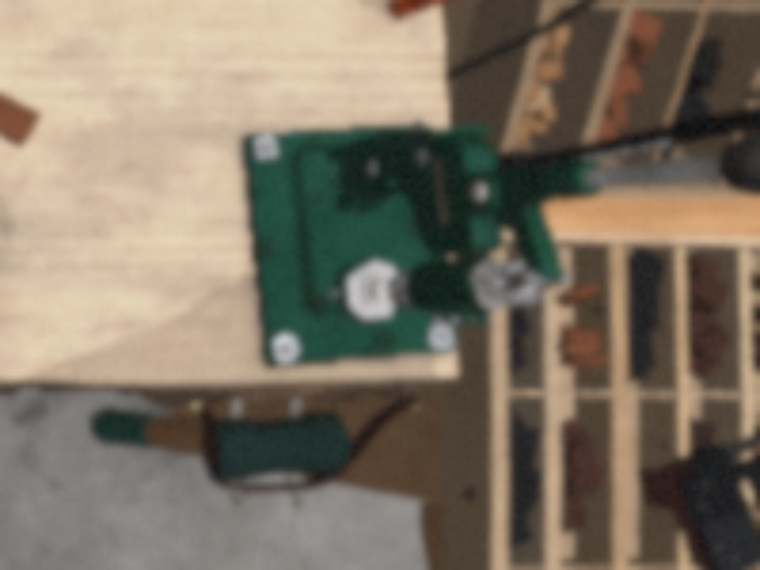

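servo_tool(dp=[[8,-30,-25],[18,-65,-50],[28,-100,-75],[38,-135,-100],[50,-171,-100],[82,-201,-91],[114,-231,-82],[145,-261,-73],[177,-291,-64],[209,-321,-55]], twist=[[0,0,0],[0,0,-2],[0,0,-4],[0,0,-7],[0,0,-10],[0,0,-16],[0,0,-22],[0,0,-28],[0,0,-34],[0,0,-40]], claw=[14,14,14,14,14,14,14,14,14,14])

```text
t: 1.15
ee_pos: [0.3097, -0.1986, 0.2991]
ee_rot: [-2.681, -1.636, -0.0]
contact_force: [0.5, -0.1, 0.3]
gripper_width: 0.0145
```

```bash
cat >> h.py <<'E'
def to(pos,deg):  # deg: direction of tool x axis (push dir), measured from world +y towards +x
    s=manip.state();R=cv2.Rodrigues(s['ee_rot'])[0];a=np.radians(deg)
    x=np.array([np.sin(a),np.cos(a),0]);z=np.array([0,0,-1.]);T=np.c_[x,np.cross(z,x),z]
    print("dp",(R.T@(np.array(pos)-s['ee_pos'])*1000).round(1),"twist",np.degrees(cv2.Rodrigues(R.T@T)[0].ravel()).round(1), "F",s['contact_force'].round(2),s['t'])
E
python3 -c "
from h import *
to([.412,-.13,.16],2.7)"
```

```text
dp [107.7  59.7 139.1] twist [ -0.   -0.  -24.5] F [ 0.47 -0.13  0.26] 1.15
```

servo_tool(dp=[[25,15,30],[50,30,60],[75,45,95],[95,55,125],[108,60,139],[108,60,139]], twist=[[0,0,-5],[0,0,-10],[0,0,-15],[0,0,-20],[0,0,-24.5],[0,0,-24.5]], claw=[14,14,14,14,14,14])

```text
t: 1.75
ee_pos: [0.4122, -0.1281, 0.1582]
ee_rot: [-2.266, -2.17, 0.001]
contact_force: [-0.4, 0.5, 1.1]
gripper_width: 0.0137
```

Run:
```python
from h import *
s=manip.state();np.savez("w1.npz",**dict(zip("Kdrt",cam("wrist"))))
im=manip.get_image("wrist");cv2.imwrite("pics/w1.png",im[:,:,::-1])
print(s['ee_pos'],s['joint_positions'],s['contact_force'])
print("expected foot/thin/heel px",proj("wrist",[[.4316,.0983,.009],[.4197,.0372,.002],[.4147,-.0689,.02]]))
```

```text
[ 0.41219683 -0.12811068  0.15824135] [ 6.29215584e-01  2.33619012e-01 -4.96799941e-01  2.11192543e+00
  1.46219187e-01  8.32670307e-01  1.49433951e-03] [-0.37105321  0.46852577  1.14709029]
expected foot/thin/heel px [[330.09562013 -72.27450346]
 [319.42755413  15.07228832]
 [319.41955637 134.23545917]]
```

View pics/w1.png

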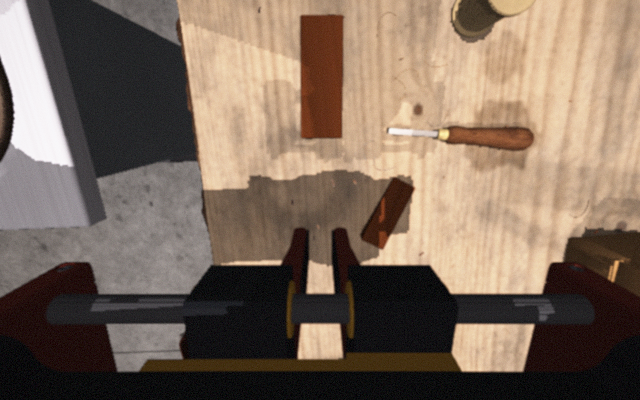

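Run:
```python
from h import *
im=cv2.imread("pics/w1.png");hsv=cv2.cvtColor(im,cv2.COLOR_BGR2HSV)
m=((hsv[...,0]<14)&(hsv[...,1]>130)&(hsv[...,2]<190)).astype(np.uint8)
z=np.zeros_like(m);z[5:150,280:365]=m[5:150,280:365]
c=max(cv2.findContours(z,0,1)[0],key=cv2.contourArea)
d=np.load("w1.npz");C=tuple(d[k] for k in "Kdrt")
p=cv2.approxPolyDP(c,5,True).reshape(-1,2);print(p.tolist())
for q in p:
    print(q,ray("",[q],.002 if q[1]<70 else .02,C).round(4))
```

```text
[[303, 15], [301, 136], [340, 137], [342, 16]]
[303  15] [[0.404 0.039 0.002]]
[301 136] [[ 0.3968 -0.0684  0.02  ]]
[340 137] [[ 0.4343 -0.071   0.02  ]]
[342  16] [[0.4398 0.0366 0.002 ]]
```

```bash
python3 -c "
from h import *
to([.4123,-.0994,.028],5.5)"
```

```text
dp [ 29.6  -0.7 131.5] twist [-0.2 -0.1  2.8] F [0.18 0.07 0.61] 1.8
```

servo_tool(dp=[[10,0,40],[22,-0.5,80],[29,-0.7,115],[29,-0.7,131],[29,-0.7,131],[29,-0.7,131]], twist=[[0,0,0],[0,0,1.5],[-0.2,-0.1,2.8],[-0.2,-0.1,2.8],[-0.2,-0.1,2.8],[-0.2,-0.1,2.8]], claw=[14,14,14,14,14,14])

```text
t: 2.4
ee_pos: [0.4127, -0.1009, 0.0296]
ee_rot: [2.326, 2.109, 0.001]
contact_force: [-0.2, 0.1, 1.4]
gripper_width: 0.0144
```

Run:
```python
from h import *
s=manip.state();np.savez("w2.npz",**dict(zip("Kdrt",cam("wrist"))))
im=manip.get_image("wrist");cv2.imwrite("pics/w2.png",im[:,:,::-1])
print(s['ee_pos'],s['contact_force'],s['wrist_torque'])
to([.4123,-.0994,.028],5.5)
print(proj("wrist",[[.4316,.0983,.009],[.4316,.0983,.03],[.4152,-.0695,0.02]]))
```

```text
[ 0.41266404 -0.10092495  0.0295903 ] [-0.18568137  0.08785678  1.37518877] [-0.04333282 -0.14037457 -0.00358122]
dp [ 1.5 -0.9  1.9] twist [ 0.2  0.1 -0.1] F [-1.01  0.31  0.18] 2.45
[[ 315.11691715 -189.48994374]
 [ 314.2599412  -252.25543431]
 [ 316.56230499  200.50395361]]
```

View pics/w2.png

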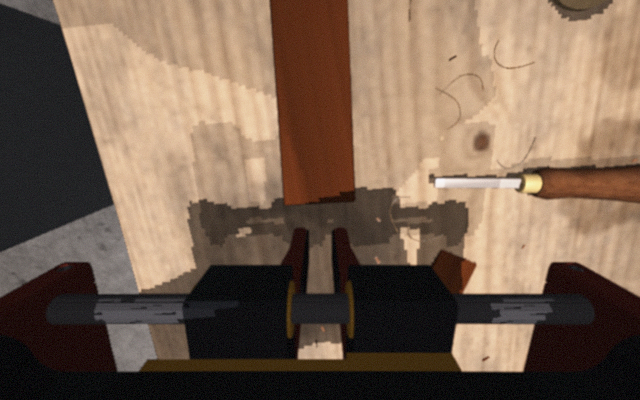

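servo_tool(dp=[[5,-0.9,1],[12,-0.9,1],[16,-0.9,1],[20,-0.9,1],[26,-0.9,1],[32,-0.9,1],[38,-0.9,1],[44,-0.9,1],[50,-0.9,1],[50,-0.9,1]], twist=[[0,0,0],[0,0,0],[0,0,0],[0,0,0],[0,0,0],[0,0,0],[0,0,0],[0,0,0],[0,0,0],[0,0,0]], claw=[14,14,14,14,14,14,14,14,14,14])

```text
t: 3.45
ee_pos: [0.4172, -0.05, 0.0288]
ee_rot: [2.324, 2.11, 0.003]
contact_force: [0.1, 0.4, 0.2]
gripper_width: 0.0139
```

Run:
```python
from h import *
s=manip.state();print(s['ee_pos'],s['contact_force'])
for n in("top","wrist"):
  im=manip.get_image(n)[:,:,::-1]
  cv2.imwrite(f"pics/{n}3.png",im if n=="wrist" else cv2.resize(im[155:265,235:460],None,fx=3.5,fy=3.5,interpolation=2))
```

```text
[ 0.41722842 -0.05001228  0.02884364] [0.05708376 0.43492934 0.16997123]
```

View pics/wrist3.png

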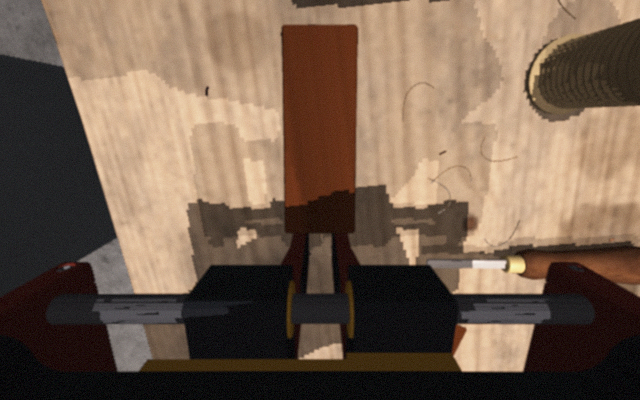

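View pics/top3.png

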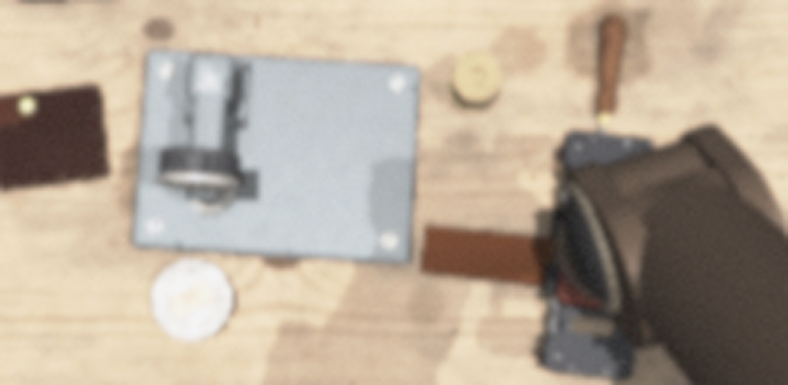

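Run:
```python
from h import *
print(ray("wrist",[[284,26],[357,26],[319,26]],.002).round(4)); print(ray("wrist",[[287,232],[355,232]],.02).round(4))
print(proj("wrist",[.4316,.0983,.009]))
print(ray("top",[[235+424/3.5,155+227/3.5],[235+421/3.5,155+271/3.5]],.002).round(4))
to([.4316,.0983,.028],5.5)
```

```text
[[0.4111 0.072  0.002 ]
 [0.4491 0.0683 0.002 ]
 [0.4293 0.0703 0.002 ]]
[[ 0.4006 -0.036   0.02  ]
 [ 0.4391 -0.0398  0.02  ]]
[[317.90782979 -46.47174634]]
[[0.445  0.0693 0.002 ]
 [0.4097 0.0713 0.002 ]]
dp [149.8  -0.    0.7] twist [ 0.2  0.  -0.1] F [ 0.18 -0.14  0.16] 3.55
```

servo_tool(dp=[[5,0,0],[10,0,0],[15,0,0],[20,0,0],[25,0,0],[30,0,0],[34,0,0],[38,0,0],[41,0,0],[42,0,0]], twist=[[0,0,0],[0,0,0],[0,0,0],[0,0,0],[0,0,0],[0,0,0],[0,0,0],[0,0,0],[0,0,0],[0,0,0]], claw=[14,14,14,14,14,14,14,14,14,14])

```text
t: 4.55
ee_pos: [0.4212, -0.0086, 0.0288]
ee_rot: [2.324, 2.11, 0.002]
contact_force: [-0.2, -0.1, -0.1]
gripper_width: 0.014
```

```bash
cat > st.py <<'E'
from h import *
import sys
s=manip.state();print(s['t'],s['ee_pos'].round(4),s['contact_force'].round(2),s['wrist_torque'].round(2))
n=sys.argv[1]
for c in("wrist","side"):
  im=manip.get_image(c)[:,:,::-1]
  cv2.imwrite(f"pics/{c}{n}.png",im if c=="wrist" else cv2.resize(im[160:345,230:400],None,fx=3.2,fy=3.2,interpolation=2))
E
python3 st.py 4
```

```text
4.55 [ 0.4212 -0.0086  0.0288] [-0.15 -0.05 -0.11] [-0.11 -0.04  0.  ]
```

View pics/wrist4.png

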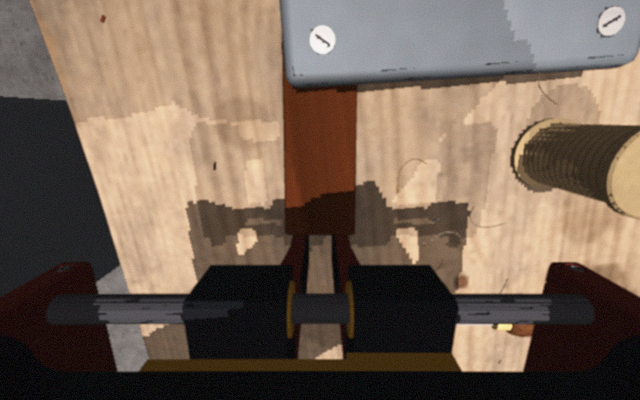

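View pics/side4.png

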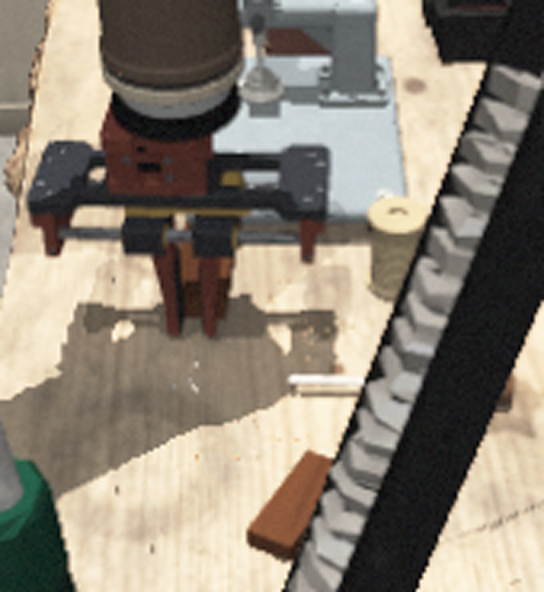

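Run:
```python
from h import *
print("spool top",ray("top",[[235+475/3.5,155+80/3.5]],.06).round(4))
print("screw",ray("wrist",[[322,40]],.03).round(4), "shim edges@.02,row232",ray("wrist",[[287,234],[355,234]],.02).round(4))
to([.4316,.0983,.028],5.5)
```

```text
spool top [[0.5548 0.0342 0.06  ]]
screw [[0.4335 0.0991 0.03  ]] shim edges@.02,row232 [[0.4045 0.0048 0.02  ]
 [0.4431 0.001  0.02  ]]
dp [107.6  -0.    0.7] twist [ 0.2  0.  -0.1] F [ 0.39 -0.35 -0.02] 4.65
```

servo_tool(dp=[[2,0,0],[4,0,0],[5,0,0],[6,0,0],[6,0,0]], twist=[[0,0,0],[0,0,0],[0,0,0],[0,0,0],[0,0,0]], claw=[14,14,14,14,14])

```text
t: 5.15
ee_pos: [0.4218, -0.0027, 0.0288]
ee_rot: [2.325, 2.11, 0.002]
contact_force: [-0.4, 0.0, -0.5]
gripper_width: 0.0143
```

servo_tool(dp=[[1,0,0],[2,0,0],[3,0,0],[3,0,0]], twist=[[0,0,0],[0,0,0],[0,0,0],[0,0,0]], claw=[14,14,14,14])

```text
t: 5.55
ee_pos: [0.4221, 0.0004, 0.0288]
ee_rot: [2.324, 2.11, 0.002]
contact_force: [0.8, 0.3, 0.3]
gripper_width: 0.0139
```

servo_tool(dp=[[1,0,0],[2,0,0],[2,0,0]], twist=[[0,0,0],[0,0,0],[0,0,0]], claw=[14,14,14])

```text
t: 5.85
ee_pos: [0.4223, 0.0026, 0.0288]
ee_rot: [2.324, 2.11, 0.003]
contact_force: [1.1, 0.4, -0.2]
gripper_width: 0.0138
```

servo_tool(dp=[[1,0,0],[2,0,0],[2,0,0]], twist=[[0,0,0],[0,0,0],[0,0,0]], claw=[14,14,14])

```text
t: 6.15
ee_pos: [0.4225, 0.0048, 0.0288]
ee_rot: [2.324, 2.11, 0.003]
contact_force: [-0.4, 0.4, -0.3]
gripper_width: 0.014
```

servo_tool(dp=[[1,0,0],[2,0,0],[2,0,0]], twist=[[0,0,0],[0,0,0],[0,0,0]], claw=[14,14,14])

```text
t: 6.45
ee_pos: [0.4228, 0.007, 0.0288]
ee_rot: [2.324, 2.111, 0.003]
contact_force: [0.2, -0.8, 0.2]
gripper_width: 0.0139
```

servo_tool(dp=[[1,0,0],[2,0,0],[2,0,0]], twist=[[0,0,0],[0,0,0],[0,0,0]], claw=[14,14,14])

```text
t: 6.75
ee_pos: [0.423, 0.0092, 0.0288]
ee_rot: [2.324, 2.111, 0.003]
contact_force: [-0.0, -0.3, 0.1]
gripper_width: 0.0138
```

servo_tool(dp=[[1,0,0],[1.5,0,0],[1.5,0,0]], twist=[[0,0,0],[0,0,0],[0,0,0]], claw=[14,14,14])

```text
t: 7.05
ee_pos: [0.4232, 0.0107, 0.0288]
ee_rot: [2.323, 2.111, 0.003]
contact_force: [0.2, -1.3, 0.2]
gripper_width: 0.0142
```

servo_tool(dp=[[1,0,0],[1,0,0]], twist=[[0,0,0],[0,0,0]], claw=[14,14])

```text
t: 7.25
ee_pos: [0.4232, 0.0115, 0.0288]
ee_rot: [2.324, 2.111, 0.003]
contact_force: [-0.4, -1.9, 0.6]
gripper_width: 0.0142
```

servo_tool(dp=[[1,0,0],[1,0,0]], twist=[[0,0,0],[0,0,0]], claw=[14,14])

```text
t: 7.45
ee_pos: [0.4231, 0.0121, 0.0288]
ee_rot: [2.324, 2.11, 0.002]
contact_force: [-0.3, -2.7, 0.1]
gripper_width: 0.0139
```

Force is climbing steadily (−1.3, −1.9, −2.7 N), so the wedge is bearing on the foot. I'll take another small step.

servo_tool(dp=[[1,0,0],[1,0,0]], twist=[[0,0,0],[0,0,0]], claw=[14,14])

```text
t: 7.65
ee_pos: [0.4231, 0.0124, 0.0288]
ee_rot: [2.324, 2.109, 0.0]
contact_force: [-0.7, -4.6, 2.0]
gripper_width: 0.0142
```

servo_tool(dp=[[1.2,0,0],[1.2,0,0],[1.2,0,0]], twist=[[0,0,0],[0,0,0],[0,0,0]], claw=[14,14,14])

```text
t: 7.95
ee_pos: [0.423, 0.0127, 0.0288]
ee_rot: [2.325, 2.108, -0.002]
contact_force: [-0.1, -7.2, 1.6]
gripper_width: 0.014
```

```bash
python3 st.py 5; python3 -c "
from h import *
to([.4316,.0983,.028],5.5)"
```

```text
7.95 [0.423  0.0127 0.0288] [-0.1  -7.2   1.56] [-1.41 -0.   -0.02]
dp [86.1  0.2  0.5] twist [ 0.1  0.2 -0.1] F [ 0.61 -6.24  1.75] 8.05
```

View pics/wrist5.png

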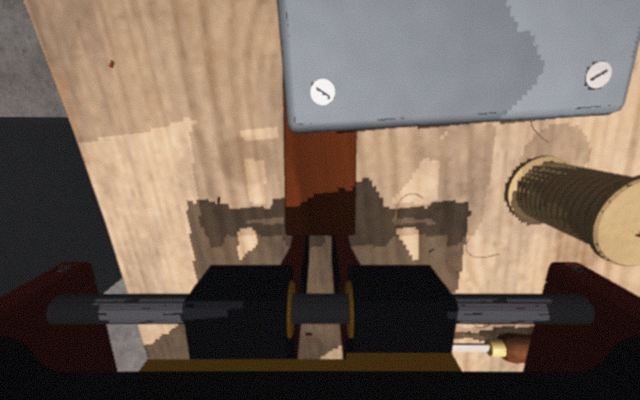

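servo_tool(dp=[[-2,0,0],[-6,0,0],[-14,0,0],[-24,0,-5],[-30,0,-30],[-30,0,-65],[-30,0,-90],[-30,0,-90]], twist=[[0,0,0],[0,0,0],[0,0,0],[0,0,0],[0,0,0],[0,0,0],[0,0,0],[0,0,0]], claw=[14,14,14,14,14,14,10,6])

```text
t: 8.85
ee_pos: [0.4218, -0.0172, 0.1216]
ee_rot: [2.323, 2.104, 0.004]
contact_force: [0.1, -0.3, -0.6]
gripper_width: 0.0072
```

```bash
python3 st.py 6;  python3 - <<'E'
from h import *
to([.4325,.0985,.075],5.5)
E
```

```text
8.85 [ 0.4218 -0.0172  0.1216] [ 0.13 -0.28 -0.58] [-0.08 -0.07 -0.  ]
dp [116.7   0.8  43.6] twist [ 0.2  0.2 -0.1] F [ 0.95 -0.25  0.02] 8.95
```

View pics/wrist6.png

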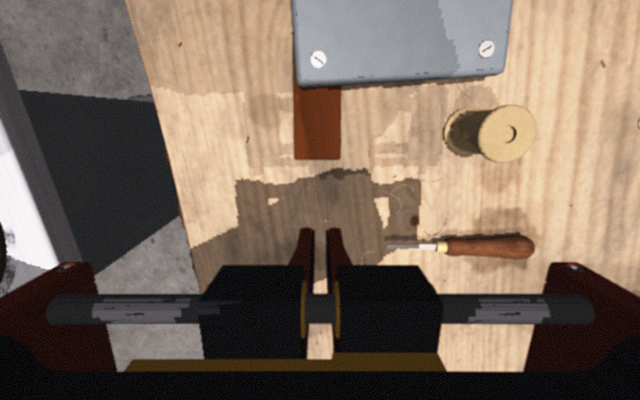

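View pics/side6.png

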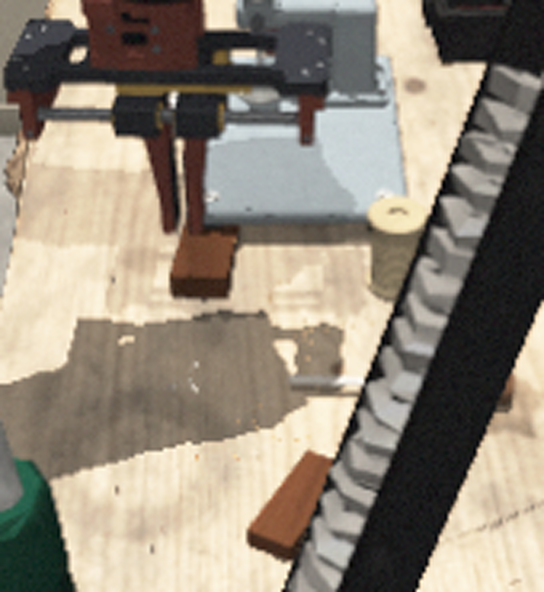

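Run:
```python
from h import *
print("screw",ray("wrist",[[318,60],[487,49]],.03).round(4),"heel",ray("wrist",[[295,159],[340,159]],.02).round(4))
```

```text
screw [[0.4312 0.0982 0.03  ]
 [0.5548 0.0932 0.03  ]] heel [[0.4043 0.026  0.02  ]
 [0.4422 0.0223 0.02  ]]
```

servo_tool(dp=[[30,0,5],[60,0,15],[90,-0.5,30],[117,-0.5,42],[117,-0.5,42]], twist=[[0,0,0],[0,0,0],[0,0,0],[0,0,0],[0,0,0]], claw=[0,0,0,0,0])

```text
t: 9.45
ee_pos: [0.4297, 0.1023, 0.0742]
ee_rot: [2.322, 2.115, -0.003]
contact_force: [-0.3, -0.4, 0.0]
gripper_width: 0.0005
```

```bash
python3 -c "
from h import *
to([.4312,.0982,.052],5.5)"
```

```text
dp [-3.9  1.9 22.2] twist [-0.   0.1  0.2] F [-0.32 -0.38  0.04] 9.45
```

servo_tool(dp=[[-3.9,1.9,8],[-3.9,1.9,14],[-3.9,1.9,18],[-3.9,1.9,20],[-3.9,1.9,20]], twist=[[0,0,0],[0,0,0],[0,0,0],[0,0,0],[0,0,0]], claw=[0,0,0,0,0])

```text
t: 9.95
ee_pos: [0.4312, 0.0976, 0.054]
ee_rot: [2.323, 2.114, -0.004]
contact_force: [0.2, 0.1, -0.2]
gripper_width: 0.0004
```

servo_tool(dp=[[0,0,1],[0,0,1.5],[0,0,1.5]], twist=[[0,0,0],[0,0,0],[0,0,0]], claw=[0,0,0])

```text
t: 10.25
ee_pos: [0.4313, 0.0975, 0.0527]
ee_rot: [2.323, 2.113, -0.003]
contact_force: [0.3, 1.4, 1.2]
gripper_width: 0.0005
```

servo_tool(dp=[[0,0,1],[0,0,1],[0,0,1]], twist=[[0,0,0],[0,0,0],[0,0,0]], claw=[0,0,0])

```text
t: 10.55
ee_pos: [0.4314, 0.0976, 0.0523]
ee_rot: [2.322, 2.113, -0.003]
contact_force: [-2.3, -0.2, 10.6]
gripper_width: 0.0006
```

servo_tool(dp=[[0,0,1],[0,0,1],[0,0,1]], twist=[[0,0,0],[0,0,0],[0,0,0]], claw=[0,0,0])

```text
t: 10.85
ee_pos: [0.4314, 0.0976, 0.0522]
ee_rot: [2.321, 2.113, -0.003]
contact_force: [-3.6, -0.2, 14.1]
gripper_width: 0.0005
```

servo_tool(dp=[[0,0,-1],[0,0,-4],[0,0,-20],[0,0,-50],[-40,0,-80],[-80,0,-100],[-110,0,-110],[-110,0,-110],[-110,0,-110]], twist=[[0,0,0],[0,0,0],[0,0,0],[0,0,0],[0,0,0],[0,0,0],[0,0,0],[0,0,0],[0,0,0]], claw=[0,0,0,0,0,0,0,0,0])

```text
t: 11.75
ee_pos: [0.4211, -0.012, 0.1628]
ee_rot: [2.323, 2.11, -0.003]
contact_force: [0.4, 0.1, -0.5]
gripper_width: 0.0004
```

```bash
python3 st.py 7
python3 - <<'E'
from h import *
im=manip.get_image("top")[:,:,::-1];cv2.imwrite("pics/top7.png",cv2.resize(im[155:265,235:460],None,fx=3.5,fy=3.5,interpolation=2))
E
```

```text
11.75 [ 0.4211 -0.012   0.1628] [ 0.44  0.11 -0.48] [-0.06 -0.05  0.  ]
```

View pics/wrist7.png

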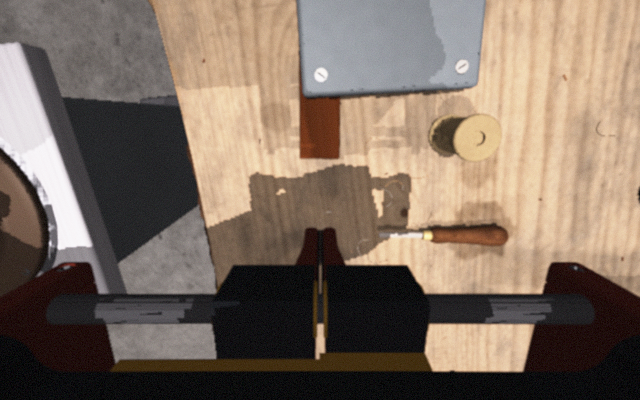

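View pics/top7.png

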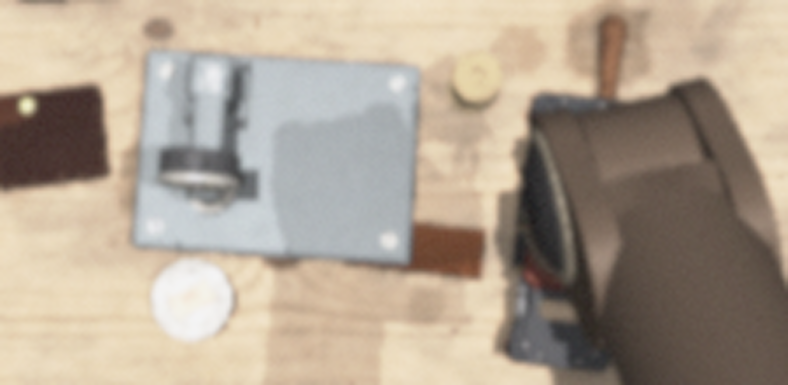

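Run:
```python
from h import *
print("screw",ray("wrist",[[321,75],[462,67]],.03).round(4),"heel",ray("wrist",[[300,158],[339,158]],.02).round(4))
manip.job_done();print(manip.state()['t'])
```

```text
screw [[0.4328 0.1006 0.03  ]
 [0.5571 0.0954 0.03  ]] heel [[0.4051 0.0277 0.02  ]
 [0.4439 0.0242 0.02  ]]
the job is handed in; nothing more can be done
the job is handed in; nothing more can be done
```

I pushed the larger wedge thin end first under the seized foot, pressed on the corner above it, withdrew clear and handed the job in. It took about 12 s of the 61 s allowed.

- **Wedge:** I pushed on its heel with two fingertips, without gripping or lifting. The push rose over about 3 mm to a peak of about 7 N. That is above the 3–5 N called snug but below the 8 N that shoves the gauge. From the images, the foot centre lies about 1 mm off the wedge's centre line and about 36 mm in from its thin end.
- **Press test:** I pressed on the corner above the wedge at 10.6 N and then 14.1 N. The fingertip sank only about 0.1 mm between those two readings, so the corner does not dip.
- **Final look:** The gauge is at the same pixels in the top view as at the start. The last wrist-camera fix put both the gauge screws and the wedge heel about 2 mm from their earlier values. They shifted together and by no more than the 2 mm calibration error, so I don't count it as movement. The tin, leather piece and spool showed no visible shift. The edge beveler was partly hidden by the arm in the top view, but looked undisturbed from the wrist camera.
- **Not checked:** I could not measure the load the wedge carries after letting go or the gauge's tilt angle. I inferred both from the push and press forces.

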